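# Index the desiccator to the purge nozzle and crack its stuck lid

## Task

Turn the turntable, with the desiccator's lid still shut, until it drops into the detent where the lid's grip fin points at the purge nozzle. Then take the grip fin, break the stuck lid free of its greased seal and finish while still holding it slightly open, its front edge about 25 mm (a finger's width) above the jar's rim, without ever lifting it beyond 40 mm and without disturbing the bottles and beaker round about.

Things in the scene. Friction and masses are not known exactly. Their poses are not given: they have to be found in the camera images.
- stand: fixed stand of the turntable: grey round foot 224 mm across, 12 mm high. Origin: centre of its underside, on the turntable's vertical axis. Its -x side carries the purge nozzle: a thin steel pipe standing 155 mm from the axis, bent at a right angle toward it, with a brass tip, 90 mm high overall
- nozzle_tip (a point): tip of the purge nozzle, 92 mm from the turntable's axis on the stand's -x side, 83 mm above the stand's underside; it points at the axis
- turntable: round aluminium disc, 230 mm across, its top 40 mm above the worktop, with a glass desiccator jar (120 mm across) fixed in its middle. Origin as the stand's. A sprung ball in the stand makes detents every quarter turn, holding with about 6 N at the post; it draws the table home from within about 0.06 rad. Between detents the table stays where it is left (friction about 1 N at the post)
- turntable_turn (a joint): angle of the turntable about the vertical, rad, growing counter-clockwise seen from above. 0 is the detent where the lid's grip fin points at the nozzle. It starts 0.8 to 1.3 short of that (negative), so it must be turned counter-clockwise. Stops at -2.0 and 0.8
- post_top (a point): centre of the top of the upright steel post that turns the table: 14 mm in diameter, 60 mm tall, standing on the disc 100 mm from the axis (top 100 mm above the worktop; a collar 22 mm across round its lowest 6 mm). Seen from above it stands 50 degrees clockwise of the fin about the axis
- lid: round steel lid, 132 mm across, 8 mm thick with a shallow raised middle (6 mm), on the jar; flat top 100 mm above the worktop when shut. Origin in the middle of its horizontal hinge axis (its own y axis), 72 mm from the turntable's axis on the side away from the fin, 91 mm above the worktop; its own x axis points away from the fin
- lid_hinge (a joint): opening angle of the lid, rad: 0 shut, stop at 0.42. Greased seal: the upward pull needed at the fin is about 10 N at once, climbs to a peak of about 13 N at 0.08 rad, then drops to the lid's own weight (1 to 3 N) from 0.14 rad on; let go, the lid falls shut. Its front edge is 138 mm from the hinge: a gap of 25 mm is 0.18 rad
- fin_top (a point): centre of the top face of the grip fin: black upright plate on the lid's front part, 12 mm thick (across, along the lid's y axis), 34 mm long (along the lid's x axis), 38 mm tall, its top 140 mm above the worktop when shut, 112 mm from the hinge axis and 49 mm above it. Rigidly part of the lid
- amber_bottle: bystander: amber glass bottle with white cap, 43 mm across, 94 mm tall; origin at the centre of its underside
- beaker: bystander: small clear beaker, 54 mm across, 68 mm tall; origin at the centre of its underside
- dropper: bystander: white dropper bottle, 29 mm across, 70 mm tall; origin at the centre of its underside

How it is judged (in metres and radians):
On the way, in this order (a step that is already met when the one before it is completed fails the run):
1. the turntable rests in the detent at the nozzle with the lid still shut (value of joint turntable_turn between -0.05 and 0.05 rad and velocity of joint turntable_turn between -0.05 and 0.05 rad/s and value of joint lid_hinge below 0.03 rad), for 0.2 s.
2. the lid has been pulled past the seal's peak, the fingers on it (value of joint lid_hinge above 0.1 rad and contact force between the fingers and lid above 0.5 N), for 0.1 s.
At the end, for the whole second after the job is handed in: The turntable is in the nozzle detent (within 0.06 rad), the fingers still hold the lid, and it is still, open 0.12 to 0.26 rad (front edge 17 to 36 mm above the rim); the three bystanders stand where they stood (within 20 mm) (value of joint turntable_turn between -0.06 and 0.06 rad and value of joint lid_hinge between 0.12 and 0.26 rad and velocity of joint lid_hinge between -0.05 and 0.05 rad/s and contact force between the fingers and lid above 0.5 N and distance of each of amber_bottle, beaker, dropper from where it was at the start of the episode below 0.02 m); the arm keeps its last pose, push and grip.
It fails at once if the lid is lifted far, beyond 0.30 rad (40 mm at the front edge) (value of joint lid_hinge above 0.3 rad).
It fails at once if the lid is opened while the table is out of the detent (value of joint lid_hinge above 0.08 rad and (value of joint turntable_turn below -0.1 rad or value of joint turntable_turn above 0.1 rad)).
It fails at once if a bystander is knocked over (angle between any of amber_bottle, beaker, dropper's own z axis and vertical above 0.5 rad).
It also fails if it takes over 48 s, if anything falls off the work surface, if the arm or the gripper's body presses on something with over 40 N, if the wrist force passes 120 N, or if a joint passes its speed limit or range.

## Robot

A 6-joint arm with a two-finger parallel gripper is mounted at the origin on a cart in front of the work surface, level with it; the furniture and walls round the work are solid. World frame = base frame: x ahead of the robot, y to its left, z up, the work surface at z = 0. Lengths are in m, angles in degrees, forces in N, time in s.
With the tool pointing down it reaches from about 0.3 to 0.75 m from the base axis. Payload 8.5 kg.
Tool frame: the origin (TCP) lies on the centre line of the jaws, within the pads' length; the fingertips stand 11 mm ahead of it and the grasp point (between the pads) lies 8 mm behind it; z points along the fingers, y is the line along which they close (so a half turn about z gives the same grasp; the last joint's range is limited). The gripper opens to 85 mm and grips with 20 to 120 N. Pads are 22 mm wide; open, the fingers measure 114 mm over their backs; the gripper's body (76 mm by 85 mm) begins 54 mm behind the grasp point. The pads swing forward as they close: fully open they stand 13 mm farther back than shut.
Start: joints at [-84.643, 21.807, 74.336, -0, 83.858, -12.336], TCP at [0.167, -0.524, 0.242] pointing down, gripper open.
Joint ranges: [-178.18, 178.18], [-50.72, 133.34], [12.68, 142.11], [-81.47, 261.47], [9.98, 163.14], [-165.26, 165.26]. Speed limits (degrees/s): [136.94, 136.94, 180, 180, 180, 180].

## Interface

Orientations are given as a 3x3 rotation matrix whose columns are the frame's x, y, z axes.
In Python, from rig import env gives the robot as it stands.
- The arm moves only by the tool creep_tool, called after "Request:" as name(argument=value, ...) on one line, values as JSON. Schema: {"type":"object","properties":{"rows":{"type":"array","items":{"type":"number"},"minItems":5,"maxItems":50},"grip_n":{"type":"number"},"only":{"type":"string"},"quiet":{"type":"boolean"},"lines":{"type":"string"}},"required":["rows"],"additionalProperties":false}. rows is one flat list of numbers that holds 1 to 10 rows one after another, with no inner brackets; each row has 5 numbers: dx, dy, dz in m, then a turn about the tool's z in degrees, then the finger opening in m; each row shifts and turns the commanded pose from where the row before left it, along the tool's axes as they then stand; what a row does not reach is not made up. A row lasts 1/10 s, in which the tool goes at most 0.05 m and 8.59 degrees, less where a joint would pass 70% of its speed; a pose out of reach is approached as far as the arm can. The fingers move at their own pace and stop on an object; grip_n is the grip in N (left out, the last holds). Time passes only in rows, so rows that do not move let the fingers close. The tool returns the time, the measured TCP pose, the force, the opening and the grip force at its end. only (a regular expression) keeps the lines of the reply that match it, lines (a string "A,B") keeps lines A to B, and quiet returns only ok. Input that does not fit is refused with a message, and nothing moves.
- env.observe(): the state, without advancing time (a new reading comes with each control period).
- env.get_image(name): name is "side" or "top"; returns a dict with "pixels" (400x640x3 uint8, red, green, blue), "K" (3x3 intrinsics, pixels), "extrinsics" (4x4, takes a point from world to camera coordinates). Camera axes: x right, y down, z forward; pixel columns grow to the right and rows downward; lengths in m; the calibration is good to about 2 mm. A picture is of the moment at which its call begins. There is no depth.
- env.close_job(): hands the job in; it is judged then, once.
The state is a dict: "time_s": time; "q": joint angles; "qvel": joint speeds; "joint_efforts": joint torques, N m; "position": TCP position; "tool_rot": TCP orientation; "ft_force": force on the tool from outside, world axes, zero at the start; "wrist_torque": the same for the moment, N m; "grip_width": finger opening in m; "gripper_force": force on a finger pad.
Only numpy, scipy, OpenCV 4.12 (cv2) and the standard library are available. Lean on these libraries where they do the work, as an engineer would, in place of code of your own. Each camera call takes 0.05 s, during which the arm holds its last target. There are 200 camera calls.

## Working session

There is one attempt and no reset: what is moved stays moved. The work goes in short steps, Python scripts to look and compute and a tool call to move; the robot and the scene stay as the last step left them, time stands still between calls to the robot, and variables do not carry over. Pictures are saved under pics/ and viewed, at most 10 in all, crops included, and the job is handed in when it is done.

```bash
ls; mkdir -p pics
```

Run:
```python
from rig import env
import cv2
for n in("top","side"):
    d=env.get_image(n); cv2.imwrite(f"pics/{n}0.png",d["pixels"][:,:,::-1]); print(d["K"],d["extrinsics"])
o=env.observe(); print(o["time_s"],o["tool_rot"],o["position"],o["grip_width"],o["ft_force"])
```

```text
pics
rig.py
[[381.26238055   0.         320.06878514]
 [  0.         381.26238055 199.8909001 ]
 [  0.           0.           1.        ]] [[-0.0230797  -0.99969536  0.00874731  0.01929819]
 [-0.99596678  0.02223303 -0.08692446  0.5265837 ]
 [ 0.0867035  -0.01071822 -0.9961765   1.09315964]
 [ 0.          0.          0.          1.        ]]
[[508.45331644   0.         320.09230617]
 [  0.         508.45331644 200.51275819]
 [  0.           0.           1.        ]] [[ 0.99862841 -0.05214243 -0.00473946 -0.50342549]
 [-0.03533351 -0.60435969 -0.79592771  0.12345601]
 [ 0.03863726  0.79500348 -0.60537313  1.28206034]
 [ 0.          0.          0.          1.        ]]
0.1 [[ 9.52705392e-01  3.03895415e-01 -1.15927913e-04]
 [ 3.03895300e-01 -9.52704531e-01  1.31263906e-03]
 [ 2.88459945e-04 -1.28578826e-03 -9.99999132e-01]] [ 0.16712877 -0.52373568  0.24176502] 0.08548727782383682 [ 0.3544111  -0.12434065 -0.04954897]
```

View pics/top0.png

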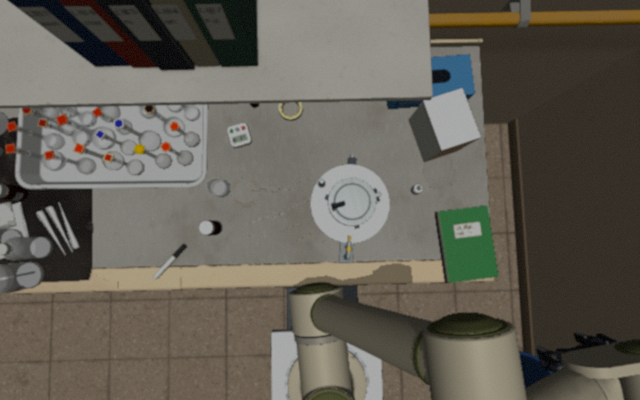

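View pics/side0.png

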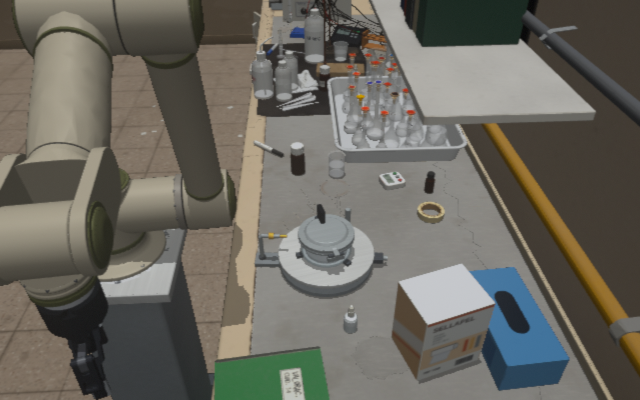

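Run:
```python
import cv2
t=cv2.imread("pics/top0.png")[150:270,290:450]; s=cv2.imread("pics/side0.png")[190:310,240:400]
cv2.imwrite("pics/c0.png",cv2.vconcat([cv2.resize(t,None,fx=5,fy=5,interpolation=2)])[:600])
cv2.imwrite("pics/c1.png",cv2.resize(s,None,fx=5,fy=5,interpolation=2))
```

```text
(no output)
```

View pics/c0.png

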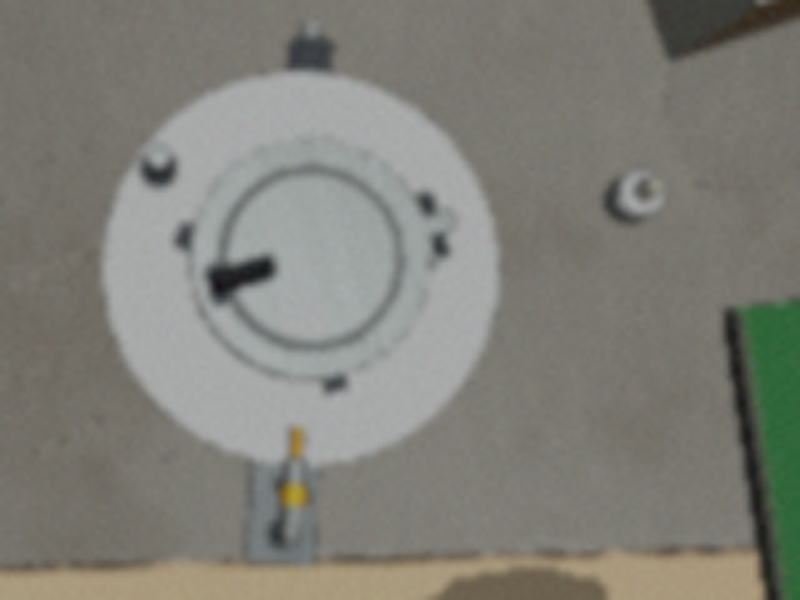

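View pics/c1.png

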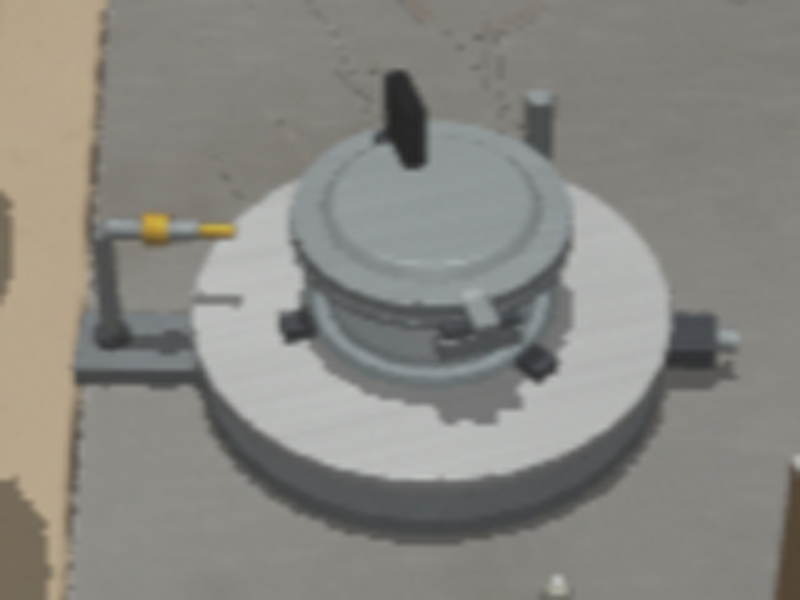

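Create h.py:
```python
import numpy as np
from rig import env
def cam(n):
    d=env.get_image(n); return d["K"],d["extrinsics"],d["pixels"]
def ray(K,E,u,v,z):
    R,t=E[:3,:3],E[:3,3]; c=-R.T@t; r=R.T@np.linalg.inv(K)@[u,v,1]
    return c+r*(z-c[2])/r[2]
```

Run:
```python
from h import *
K,E,_=cam("top"); S=cam("side"); print(-E[:3,:3].T@E[:3,3])
t=lambda a,b,z:ray(K,E,290+a/5,150+b/5,z).round(4)
s=lambda a,b,z:ray(S[0],S[1],240+a/5,190+b/5,z).round(4)
c=t(301,268,.04);p=t(158,158,.1)
print("disc",c,"R",t(103,268,.04),t(301,70,.04))
print("lidcentre",t(312,257,.106))
print("post",p,s(540,97,.1),np.hypot(*(p-c)[:2]))
print("tip",t(297,430,.083),s(235,230,.083)); print("finout",t(213,275,.14),s(398,73,.14),"in",t(273,262,.14))
print("disc side",s(432,320,.04), "dropper",t(640,192,.07))
ph=lambda d:np.degrees(np.arctan2(d[1],d[0]))
n=t(297,430,.083);print(ph(p-c),ph(n-c))
print("amber",ray(K,E,209,227,.094),ray(S[0],S[1],298,147,.094),"beaker",ray(K,E,219,187,.03))
```

```text
[0.43012451 0.01930148 1.13458414]
disc [ 0.5127 -0.079   0.04  ] R [0.5153 0.035  0.04  ] [ 0.6282 -0.0825  0.04  ]
lidcentre [ 0.5136 -0.0792  0.106 ]
post [0.5703 0.0028 0.1   ] [0.5732 0.003  0.1   ] 0.10004498987955368
tip [ 0.4203 -0.0703  0.083 ] [ 0.4231 -0.0677  0.083 ]
finout [ 0.5025 -0.0239  0.14  ] [ 0.5023 -0.0254  0.14  ] in [ 0.5087 -0.0555  0.14  ]
disc side [ 0.5147 -0.0886  0.04  ] dropper [ 0.5491 -0.2687  0.07  ]
54.84846035581145 174.62112526332115
amber [0.45353757 0.31140944 0.094     ] [0.45601829 0.31366794 0.094     ] beaker [0.57047412 0.30060683 0.03      ]
```

Run:
```python
from h import *
K,E,_=cam("top"); S=cam("side")
for z in np.arange(.2,.8,.1): print(z.round(1),ray(K,E,430,98,z).round(3),ray(S[0],S[1],413,117,z).round(3))
o=env.observe();C=np.array([.513,-.079]);R=o["tool_rot"]
print(np.degrees(np.arctan2(R[1,1],R[0,1])),np.degrees(np.arctan2(R[1,0],R[0,0])),o["q"])
```

```text
0.2 [ 0.764 -0.274  0.2  ] [0.778 0.279 0.2  ]
0.3 [ 0.728 -0.243  0.3  ] [0.731 0.093 0.3  ]
0.4 [ 0.692 -0.212  0.4  ] [ 0.683 -0.093  0.4  ]
0.5 [ 0.657 -0.18   0.5  ] [ 0.635 -0.279  0.5  ]
0.6 [ 0.621 -0.149  0.6  ] [ 0.587 -0.465  0.6  ]
0.7 [ 0.585 -0.117  0.7  ] [ 0.54  -0.651  0.7  ]
0.8 [ 0.549 -0.086  0.8  ] [ 0.492 -0.837  0.8  ]
-72.3087884735711 17.691209018309774 [-8.46440856e+01  2.18177425e+01  7.43491420e+01 -2.22566184e-04
  8.38598432e+01 -1.23352720e+01]
```
Shelf at z≈.45, x≥.67. Wrist half-width ~.06 above .57... fine.

Create go.py:
```python
import sys
from h import *
# usage: x y z yaw(deg of tool x): remaining move in tool axes
o=env.observe();R=o["tool_rot"];a=list(map(float,sys.argv[1:]))
yaw=np.degrees(np.arctan2(R[1,0],R[0,0]))
print("t",o["time_s"],"yaw",yaw.round(1),"d",(R.T@(np.array(a[:3])-o["position"])).round(4),"turn",(yaw-a[3]).round(1))
```

Request:
creep_tool(rows=[0.039,-0.027,0,0,0.05,0.039,-0.027,0,0,0.05,0.039,-0.027,0,0,0.05,0.039,-0.027,0,0,0.05,0.039,-0.027,0,0,0.05,0.039,-0.027,0,0,0.05,0.039,-0.027,0,0,0.05])

```text
time_s: 1.0
position: [0.3706, -0.2592, 0.2425]
tool_rot: [[0.953, 0.304, 0.0], [0.304, -0.953, -0.0], [0.0, 0.0, -1.0]]
ft_force: [0.5, -0.3, 0.1]
grip_width: 0.0505
gripper_force: 0.0
```

```bash
python3 go.py .5713 .003 .15 54.8
```

```text
t 1.0 yaw 17.7 d [ 0.2708 -0.189   0.0925] turn -37.1
```

Request:
creep_tool(rows=[0.039,-0.027,0,0,0.05,0.039,-0.027,0,0,0.05,0.039,-0.027,0,0,0.05,0.039,-0.027,0,0,0.05,0.039,-0.027,0,0,0.05,0.038,-0.027,0,0,0.05,0.038,-0.027,0,0,0.05])

```text
time_s: 1.7
position: [0.5714, 0.0034, 0.2423]
tool_rot: [[0.953, 0.304, 0.0], [0.304, -0.953, -0.0], [0.0, 0.0, -1.0]]
ft_force: [1.0, -0.5, -0.1]
grip_width: 0.05
gripper_force: 0.0
```

Request:
creep_tool(rows=[0,0,0.02,-7.4,0.04,0,0,0.02,-7.4,0.04,0,0,0.02,-7.4,0.04,0,0,0.02,-7.4,0.04,0,0,0.012,-7.4,0.04,0,0,0,0,0.04])

```text
time_s: 2.3
position: [0.5698, 0.0016, 0.1487]
tool_rot: [[0.577, 0.817, -0.004], [0.817, -0.577, 0.001], [-0.001, -0.003, -1.0]]
ft_force: [-0.5, -0.3, 0.3]
grip_width: 0.0397
gripper_force: 0.0
```

```bash
python3 go.py .5713 .003 .078 54.8
```

Run:
```python
from h import *
import cv2
a=cam("top")[2][130:250,260:420];b=cam("side")[2][130:250,270:430]
cv2.imwrite("pics/m1.png",cv2.resize(cv2.hconcat([a,b])[:,:,::-1],None,fx=2.5,fy=2.5,interpolation=2))
```

```text
t 2.3 yaw 54.8 d [0.0021 0.0007 0.0707] turn -0.0
```

View pics/m1.png

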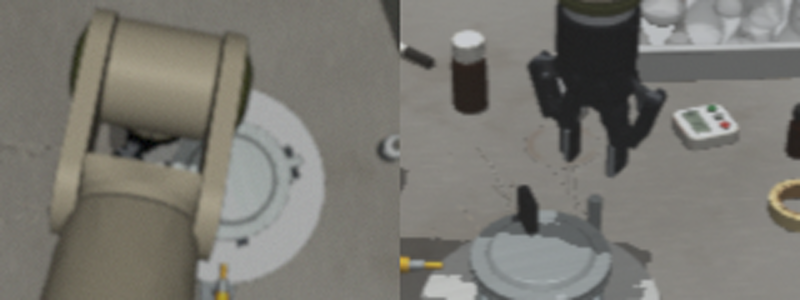

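Top view shows the wrist over the post's side; in the side view the open fingertips (570–615,165) straddle the line above the post top (595,200). Descend.

Request:
creep_tool(rows=[0.002,0.001,0.02,0,0.04,0,0,0.02,0,0.04,0,0,0.018,0,0.04,0,0,0.012,0,0.04,0,0,0,0,0.04])

```text
time_s: 2.9
position: [0.5722, 0.0026, 0.0797]
tool_rot: [[0.579, 0.815, -0.002], [0.815, -0.579, 0.0], [-0.001, -0.001, -1.0]]
ft_force: [-1.2, 0.3, 1.0]
grip_width: 0.0402
gripper_force: 0.0
```

Request:
creep_tool(rows=[0,0,0,0,0.02,0,0,0,0,0.02,0,0,0,0,0.02], grip_n=20)

```text
time_s: 3.2
position: [0.5729, 0.0025, 0.0812]
tool_rot: [[0.578, 0.816, 0.002], [0.816, -0.578, -0.0], [0.001, 0.001, -1.0]]
ft_force: [0.2, 1.1, 0.6]
grip_width: 0.0202
gripper_force: 0.0
```

```bash
python3 go.py .5713 .003 .078 54.8
```

```text
t 3.2 yaw 54.7 d [-0.0005 -0.0016  0.0032] turn -0.1
```

Request:
creep_tool(rows=[-0.0002,-0.0061,0,-3.5,0.02,-0.0002,-0.0061,0,-3.5,0.02,-0.0002,-0.0061,0,-3.5,0.02,-0.0002,-0.0061,0,-3.5,0.02,-0.0002,-0.0061,0,-3.5,0.02,-0.0002,-0.0061,0,-3.5,0.02,-0.0002,-0.0061,0,-3.5,0.02,-0.0002,-0.0061,0,-3.5,0.02,-0.0002,-0.0061,0,-3.5,0.02,-0.0002,-0.0061,0,-3.5,0.02])

```text
time_s: 4.2
position: [0.5156, 0.0208, 0.081]
tool_rot: [[0.003, 1.0, 0.002], [1.0, -0.003, -0.0], [-0.0, 0.002, -1.0]]
ft_force: [1.6, 0.1, -0.0]
grip_width: 0.0202
gripper_force: 0.5
```

```bash
python3 go.py .513 .021 .08 90
```

```text
t 4.2 yaw 89.8 d [ 0.0002 -0.0026  0.001 ] turn -0.2
```

Request:
creep_tool(rows=[-0.0002,-0.0065,0,-3.5,0.02,-0.0002,-0.0065,0,-3.5,0.02,-0.0002,-0.0065,0,-3.5,0.02,-0.0002,-0.0065,0,-3.5,0.02,-0.0002,-0.0065,0,-3.5,0.02,-0.0002,-0.0065,0,-3.5,0.02,-0.0002,-0.0065,0,-3.5,0.02,-0.0002,-0.0065,0,-3.5,0.02,-0.0002,-0.0065,0,-3.5,0.02,-0.0002,-0.0065,0,-3.5,0.02])

```text
time_s: 5.2
position: [0.4544, 0.0017, 0.0809]
tool_rot: [[-0.571, 0.821, 0.002], [0.821, 0.571, -0.0], [-0.001, 0.001, -1.0]]
ft_force: [8.6, 4.3, -0.3]
grip_width: 0.0197
gripper_force: 5.3
```

Request:
creep_tool(rows=[0,0,0,0,0.02,0,0,0,0,0.02])

```text
time_s: 5.4
position: [0.4546, 0.0019, 0.0808]
tool_rot: [[-0.568, 0.823, 0.001], [0.823, 0.568, -0.0], [-0.001, 0.001, -1.0]]
ft_force: [0.7, 1.0, 1.6]
grip_width: 0.02
gripper_force: 0.9
```

```bash
python3 go.py .4556 .003 .08 125
```

Run:
```python
from h import *
import cv2
a=cam("top")[2][150:270,270:430];b=cam("side")[2][170:290,240:400]
cv2.imwrite("pics/m2.png",cv2.resize(cv2.hconcat([a,b])[:,:,::-1],None,fx=2.5,fy=2.5,interpolation=2))
```

```text
t 5.4 yaw 124.6 d [0.0004 0.0014 0.0008] turn -0.4
```

View pics/m2.png

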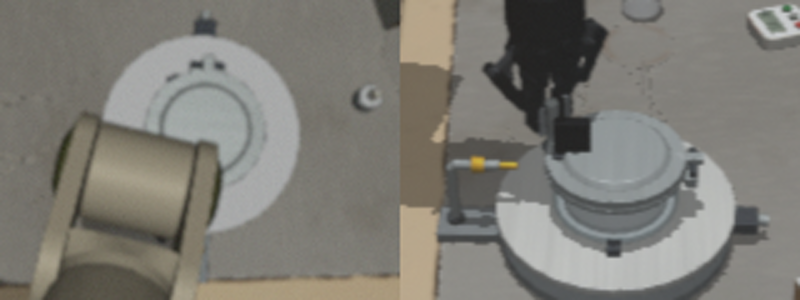

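The fin (573,135 in the right half) is face-on and points at the nozzle tip (517,165); the post is still caged. Release, rise, check.

Request:
creep_tool(rows=[0,0,0,0,0.04,0,0,0,0,0.04,0,0,0,0,0.04,0,0,-0.03,0,0.04,0,0,-0.04,0,0.04,0,0,-0.04,-5,0.05,0,0,-0.02,-8.5,0.05,0,0,0,-8.5,0.05,0,0,0,-8.5,0.05,0,0,0,-8.5,0.05])

```text
time_s: 6.5
position: [0.4539, 0.0019, 0.2103]
tool_rot: [[-0.961, 0.275, -0.0], [0.275, 0.961, -0.0], [0.0, -0.0, -1.0]]
ft_force: [-0.4, 0.1, 0.2]
grip_width: 0.05
gripper_force: 0.0
```

Request:
creep_tool(rows=[0.04,0.02,0,-8.5,0.05,0.04,0.02,0,0,0.05,0.04,0.02,0,0,0.05])

```text
time_s: 6.8
position: [0.3459, 0.0834, 0.21]
tool_rot: [[-0.991, 0.136, -0.001], [0.136, 0.991, 0.0], [0.001, -0.0, -1.0]]
ft_force: [1.1, 1.2, 0.5]
grip_width: 0.0501
gripper_force: 0.0
```

Run:
```python
from h import *
import cv2
a=cam("top")[2][150:270,290:450];b=cam("side")[2][170:290,240:400]
cv2.imwrite("pics/m3.png",cv2.resize(cv2.vconcat([a,b])[:,:,::-1],None,fx=2.5,fy=2.5,interpolation=2))
```

```text
(no output)
```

View pics/m3.png

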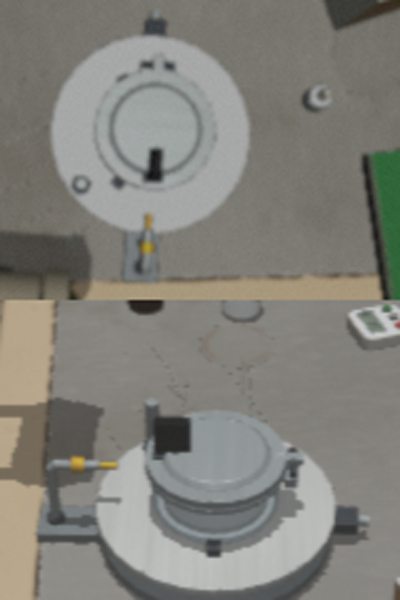

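Run:
```python
from h import *
K,E,_=cam("top"); S=cam("side")
t=lambda a,b,z:ray(K,E,290+a/2.5,150+b/2.5,z).round(4)
s=lambda a,b,z:ray(S[0],S[1],240+a/2.5,170+(b-300)/2.5,z).round(4)
C=np.array([.513,-.079,0]);ph=lambda d:np.degrees(np.arctan2(d[1],d[0]))
p=t(81,182,.1);print("post",p,ph(p-C)+50,s(152,404,.1),ph(s(152,404,.1)-C)+50)
print("tip",ph(t(148,215,.083)-C))
print("fin",t(155,151,.14),t(155,180,.14),s(155,417,.14),s(190,417,.14))
```

```bash
python3 go.py .4732 -.0755 .16 175
```

```text
post [0.4577 0.0033 0.1   ] 173.898414896786 [0.4575 0.0011 0.1   ] 174.71746497072655
tip 174.27104871525512
fin [ 0.4873 -0.0742  0.14  ] [ 0.457  -0.0733  0.14  ] [ 0.4598 -0.0685  0.14  ] [ 0.4918 -0.0704  0.14  ]
t 7.0 yaw 172.3 d [-0.1461 -0.1401  0.0508] turn -2.7
```

Request:
creep_tool(rows=[-0.03,-0.028,0,-2,0.045,-0.03,-0.028,0,0,0.045,-0.03,-0.028,0,0,0.045,-0.03,-0.028,0,0,0.045,-0.026,-0.028,0,0,0.045,0,0,0.03,0,0.045,0,0,0,0,0.045,0,0,0,0,0.045])

```text
time_s: 7.8
position: [0.4775, -0.0726, 0.1803]
tool_rot: [[-0.995, 0.102, -0.001], [0.102, 0.995, 0.001], [0.001, 0.0, -1.0]]
ft_force: [-0.1, 0.2, 0.4]
grip_width: 0.0451
gripper_force: 0.0
```

```bash
python3 go.py .4732 -.0750 .124 174.3
```

```text
t 7.8 yaw 174.2 d [ 0.004  -0.0029  0.0563] turn -0.1
```

Request:
creep_tool(rows=[0.004,-0.003,0.02,0,0.045,0,0,0.02,0,0.045,0,0,0.016,0,0.045,0,0,0,0,0.045,0,0,0,0,0.045])

```text
time_s: 8.3
position: [0.4737, -0.0748, 0.1256]
tool_rot: [[-0.995, 0.101, 0.001], [0.101, 0.995, -0.001], [-0.002, -0.0, -1.0]]
ft_force: [-0.4, 0.3, 0.1]
grip_width: 0.0446
gripper_force: 0.0
```

```bash
python3 go.py .4732 -.0750 .124 174.3
```

Run:
```python
from h import *
import cv2
b=cam("side")[2][150:270,240:400]
cv2.imwrite("pics/m4.png",cv2.resize(b[:,:,::-1],None,fx=3,fy=3,interpolation=2))
```

```text
t 8.3 yaw 174.2 d [ 0.0005 -0.0003  0.0016] turn -0.1
```

View pics/m4.png

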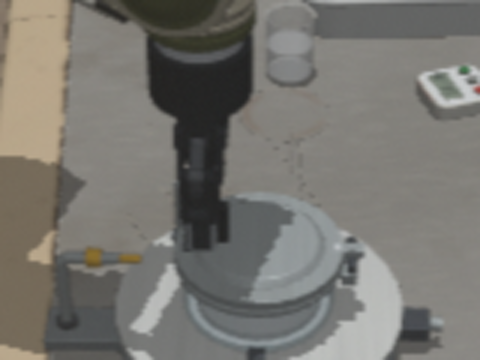

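The near finger (183–213, 235) sits in front of the fin, whose hinge-side end shows at (229,220): pads overlap the fin, slightly toward the nozzle. Shift 2 mm and close.

Request:
creep_tool(rows=[-0.002,0,0.002,0,0.02,0,0,0,0,0.005,0,0,0,0,0.005,0,0,0,0,0.005,0,0,0,0,0.005], grip_n=60)

```text
time_s: 8.85
position: [0.4755, -0.075, 0.1229]
tool_rot: [[-0.995, 0.101, 0.001], [0.101, 0.995, -0.0], [-0.001, -0.0, -1.0]]
ft_force: [-0.1, 0.5, 5.6]
grip_width: 0.0111
gripper_force: 59.2
```

Request:
creep_tool(rows=[0,0,0,0,0.005,0,0,0,0,0.005,0,0,0,0,0.005])

```text
time_s: 9.15
position: [0.4755, -0.0751, 0.1229]
tool_rot: [[-0.995, 0.101, 0.001], [0.101, 0.995, -0.0], [-0.001, -0.0, -1.0]]
ft_force: [-0.2, 1.5, 6.6]
grip_width: 0.0109
gripper_force: 59.2
```

Request:
creep_tool(rows=[-0.0004,0,-0.001,0,0.005,-0.0004,0,-0.001,0,0.005,-0.0004,0,-0.001,0,0.005,-0.0004,0,-0.001,0,0.005,-0.0004,0,-0.001,0,0.005,-0.0004,0,-0.001,0,0.005,0,0,0,0,0.005])

```text
time_s: 9.85
position: [0.4769, -0.0751, 0.127]
tool_rot: [[-0.995, 0.101, -0.003], [0.101, 0.995, 0.001], [0.003, 0.001, -1.0]]
ft_force: [4.2, -1.7, -18.4]
grip_width: 0.011
gripper_force: 59.0
```

Request:
creep_tool(rows=[-0.0005,0,-0.001,0,0.005,-0.0005,0,-0.001,0,0.005,-0.0005,0,-0.001,0,0.005,-0.0005,0,-0.001,0,0.005,-0.0005,0,-0.001,0,0.005,-0.0005,0,-0.001,0,0.005,-0.0005,0,-0.001,0,0.005,0,0,0,0,0.005])

```text
time_s: 10.65
position: [0.4808, -0.0754, 0.1358]
tool_rot: [[-0.995, 0.101, -0.0], [0.101, 0.995, 0.0], [0.0, -0.0, -1.0]]
ft_force: [-3.4, -0.0, -10.7]
grip_width: 0.0107
gripper_force: 59.3
```

Request:
creep_tool(rows=[-0.0006,0,-0.001,0,0.005,-0.0006,0,-0.001,0,0.005,-0.0006,0,-0.001,0,0.005,-0.0006,0,-0.001,0,0.005,-0.0006,0,-0.001,0,0.005,-0.0006,0,-0.001,0,0.005,0,0,0,0,0.005,0,0,0,0,0.005,0,0,0,0,0.005])

```text
time_s: 11.55
position: [0.4845, -0.0758, 0.1421]
tool_rot: [[-0.995, 0.101, 0.0], [0.101, 0.995, -0.0], [-0.0, -0.0, -1.0]]
ft_force: [-5.2, 0.3, -5.8]
grip_width: 0.0109
gripper_force: 59.7
```

Run:
```python
from h import *
import cv2
b=cam("side")[2][150:270,240:400]
cv2.imwrite("pics/m5.png",cv2.resize(b[:,:,::-1],None,fx=5,fy=5,interpolation=2))
```

```text
(no output)
```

View pics/m5.png

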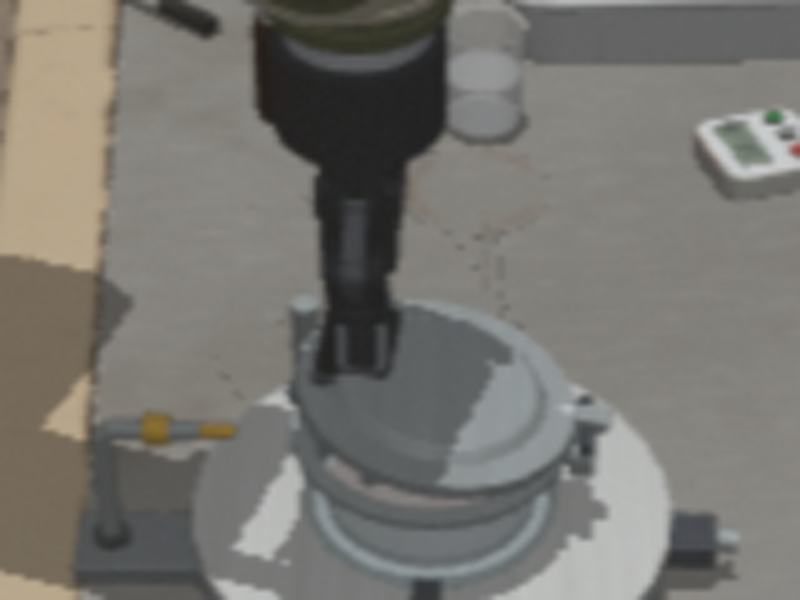

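The lid is tilted open, its rim clear of the jar: left rim at about (298,370), lower silhouette at (440,490), hinge at (590,410). Compare with the lid's model for several angles.

Run:
```python
from h import *
K,E,_=cam("side"); a=np.radians(174.3); f=np.array([np.cos(a),np.sin(a),0]); l=np.array([-f[1],f[0],0]); C=np.array([.513,-.079,0]); H=C-.072*f+[0,0,.091]
w=np.linspace(0,2*np.pi,721)
for th in (0,.1,.14,.18,.22,.26):
    r=.072+.066*np.cos(w); o=[]
    for h in (.009,.001):
        P=H+np.outer(r*np.cos(th)-h*np.sin(th),f)+np.outer(.066*np.sin(w),l)+np.outer(r*np.sin(th)+h*np.cos(th),[0,0,1])
        q=(K@(E[:3,:3]@P.T+E[:3,3:])); u=(q[0]/q[2]-240)*5; v=(q[1]/q[2]-150)*5
        m=lambda c:v[abs(u-c)<6].max().round()
        o+=[u.min().round(),v[u.argmin()].round(),m(340),m(380),m(440),m(540)]
    print(th,*o)
```

```text
0 285.0 415.0 491.0 505.0 509.0 477.0 286.0 428.0 505.0 517.0 522.0 490.0
0.1 287.0 392.0 472.0 489.0 498.0 475.0 286.0 406.0 487.0 503.0 511.0 487.0
0.14 289.0 383.0 464.0 483.0 494.0 474.0 287.0 397.0 479.0 497.0 507.0 486.0
0.18 292.0 374.0 456.0 476.0 490.0 474.0 289.0 388.0 471.0 490.0 503.0 484.0
0.22 294.0 365.0 447.0 469.0 485.0 473.0 291.0 379.0 463.0 484.0 499.0 483.0
0.26 298.0 356.0 438.0 462.0 481.0 472.0 294.0 369.0 454.0 477.0 494.0 482.0
```

Run:
```python
from h import *
import cv2
a=cv2.imread("pics/side0.png",0); b=cv2.cvtColor(cam("side")[2],cv2.COLOR_RGB2GRAY)
x=np.hstack([a[210:270,290:360],b[210:270,290:360]])
x=cv2.resize(x,None,fx=5.7,fy=8,interpolation=0); cv2.imwrite("pics/m6.png",x)
for c in(304,308,316,328):
    print(c,"shut",*a[235:262,c]); print(c,"now ",*b[235:262,c])
```

```text
304 shut 141 145 145 146 146 144 146 144 135 109 83 81 87 100 128 138 144 144 142 134 124 113 107 108 113 117 126
304 now  96 89 80 74 73 73 82 100 104 99 97 96 89 100 127 138 143 145 143 135 124 112 108 113 112 116 119
308 shut 145 139 134 131 131 140 145 146 149 150 148 133 99 82 92 93 92 106 108 103 101 115 135 144 134 113 107
308 now  97 96 95 96 93 84 81 99 122 126 123 107 98 96 94 85 88 105 107 103 101 113 136 146 137 115 109
316 shut 152 152 151 148 150 153 156 140 135 135 147 149 151 148 140 93 81 94 100 89 108 111 112 112 108 101 112
316 now  102 101 100 98 95 95 95 96 94 92 78 86 122 126 125 104 98 97 88 88 109 112 112 111 109 101 113
328 shut 150 149 148 151 149 150 153 159 153 145 143 141 148 150 151 147 95 81 88 81 69 72 81 112 83 77 81
328 now  97 97 97 99 107 107 106 100 98 100 121 136 98 80 95 122 111 99 99 93 89 112 114 115 114 113 107
```

View pics/m6.png

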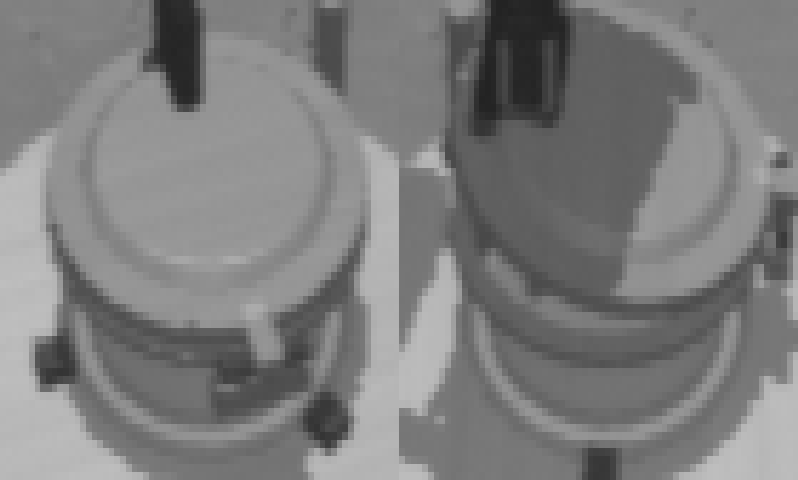

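The dark rim edge has risen 7, 5.5 and 4 px at columns 308, 316 and 328. The model gives about 0.18 rad for these, which is a 25 mm gap.

```bash
python3 -c "
from rig import env
o=env.observe();print(o['time_s'],o['position'],o['gripper_force'],max(abs(o['qvel'])));print(env.close_job())"
```

```text
11.7 [ 0.48449248 -0.0758079   0.14207023] 59.72357511520386 0.11672260524683985
the job is handed in; nothing more can be done
None
```

I handed the job in at 11.7 s: the turntable is in the nozzle detent, and the gripper still holds the lid about 0.18 rad open (roughly 25 mm at the front edge). The bottles and beaker were never approached. The hand-in returned no verdict.

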